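Move a glued handle blank from the ratchet clamp to the spring-gate jig

ROBOT

A 6-joint arm with a two-finger parallel gripper is mounted at the origin on the work surface. World frame = base frame: x ahead of the robot, y to its left, z up, the work surface at z = 0. Lengths are in m, angles in rad, forces in N, time in s.
With the tool pointing down it reaches from about 0.375 to 0.975 m from the base axis. Payload 3.8 kg.
Tool frame: the origin (TCP) lies at the very end of the fingers, on their centre line; the grasp point (between the pads) lies 19 mm behind it; z points along the fingers, y is the line along which they close (so a half turn about z gives the same grasp; the last joint's range is limited). The gripper opens to 85 mm and grips with 20 to 120 N. Pads are 22 mm wide; open, the fingers measure 114 mm over their backs; the gripper's body (76 mm by 85 mm) begins 54 mm behind the grasp point. The pads swing forward as they close: fully open they stand 13 mm farther back than shut.
Start: joints at [-1.159, 0.264, 1.604, -0, 1.274, -0.037], TCP at [0.293, -0.608, 0.231] pointing down, gripper open.
Joint ranges: [-2.63, 2.63], [-0.94, 2.18], [0.31, 2.57], [-1.31, 4.45], [0, 2.66], [-2.55, 2.55]. Speed limits (rad/s): [2.57, 2.57, 3.14, 3.14, 3.14, 3.14].

INTERFACE

Orientations are given as a rotation vector (axis times angle).
In Python, from workcell import read_state, read_camera, calibration, finish_job gives the robot as it stands.
- The arm moves only by the tool step_arm, never from a script. Its argument "commands" is a list of rows, each an object of numbers: "fingers": the gripper's target within -1 to 1 (shut at 1, half-way at 0, fully open at -1); "dx", "dy", "dz": the shift along the tool's x, y, z in m; "roll": the turn about the tool's z in degrees. In form: [{"fingers": .., "dx": .., "dy": .., "dz": .., "roll": ..}, ...]. A call has 1 to 8 rows; each row is the pose to reach, as a shift and turn from the pose commanded when the call began, along the tool's axes at that moment; what a row does not reach only later rows make up. A row lasts 1/8 s, in which the tool goes at most 62.5 mm and 10.7 degrees, less where a joint would pass 70% of its speed; a pose out of reach is approached as far as the arm can. A call with a gripper value outside its range is refused whole. The fingers move at their own pace and stop on an object; "squeeze" is the grip in N (left out, the last holds). Time passes only in rows, so rows that repeat a pose let the fingers close. It gives the time, the measured TCP pose, the force, the opening and the grip force at its end, in the units of the state.
- read_state(): the state, without advancing time (a new reading comes with each control period).
- read_camera(name): name is "side" or "top" or "wrist"; returns (picture, depth): 420x560x3 uint8, blue, green, red; 420x560 float32, m along the optical axis (not along the pixel's ray), 0 where there is no reading.
- calibration(name): a dict with "intrinsics" (3x3 intrinsics, pixels), "world_to_cam" (4x4, takes a point from world to camera coordinates). Camera axes: x right, y up, looking along -z (the intrinsics and any distortion apply to the point x, -y, -z); pixel columns grow to the right and rows downward; lengths in m; the calibration is good to about 2 mm. The wrist camera is an equidistant fisheye: a pixel r from the principal point sees the ray r / f radians off the axis. A picture is of the moment at which its call begins: read the wrist's pose just before it. calibration takes no time and is no camera call; for the wrist camera it gives the pose at the moment of the call.
- finish_job(): hands the job in; it is judged then, once.
The state is a dict: "time": time; "q": joint angles; "joint_vel": joint speeds; "joint_torque": joint torques, N m; "tool_pos": TCP position; "tcp_rot": TCP orientation; "wrist_force": force on the tool from outside, world axes, zero at the start; "torque": the same for the moment, N m; "width": opening from 0.0 (shut) to 1.0 (fully open); "grip_force": force on a finger pad.
Only numpy, scipy, OpenCV 4.12 (cv2) and the standard library are available. Lean on these libraries where they do the work, as an engineer would, in place of code of your own. Each camera call takes 0.05 s, during which the arm holds its last target. There are 200 camera calls.

TASK

Lift the pawl of the ratchet clamp so that its jaw slides back, and take out the glued handle blank. Press the blank's long side against the jig's spring gate to hold the gate open, lower the blank into the nest until it lies flat on the bottom, and let go so that the gate springs fully shut over it. Leave the other things on the bench where they are.

Things in the scene. Friction and masses are not known exactly. Their poses are not given: they have to be found in the camera images.
- clamp: Ratchet clamp, fixed to the bench; its place and yaw vary, and clamp and jig may swap sides. Grey base plate 240 x 184 mm, 20 mm thick. Origin on the bench under the middle of the clamped blank's place; z up, y along the blank, x from the blank towards the pawl (away from the robot, within 0.2 rad). Two fence posts, 30 mm high, |y| 60 to 88 mm, stand on the blank's -x side.
- jaw (a joint): Clamp jaw travel in m along clamp +x: about 0 clamped, 0.030 fully back. A spring of 3 to 6 N drives it back once the pawl's nose is clear of its tooth, and keeps it there. Its lips are clear of the blank beyond 0.010.
- jaw_mid (a point): Middle of the top of the sliding jaw's cross-piece, 65 mm above the bench, at clamp x = 72 mm when clamped. Two prongs run from it to the blank at |y| 63 to 87 mm, with lips (z 67 to 77 mm) reaching 8 mm over the blank's top, so it cannot be lifted while clamped. The blank's middle 120 mm is free on both sides.
- pawl (a joint): Pawl angle in rad: 0 down (locking), grows as its tab is lifted, stop at 0.5; the nose clears the tooth at about 0.11; lift to 0.2 or more. Hinge along clamp y at clamp x = 175, y = 0, z = 50 mm. It weighs 90 g and falls back when let go, which does no harm once the jaw is back.
- pawl_tab (a point): Middle of the pawl's upright steel tab: 24 mm wide (clamp x), 14 mm thick (clamp y), 30 mm tall, top 100 mm above the bench when down. With the pawl down it is at clamp x = 120, y = 0, z = 84 mm, 55 mm in front of the hinge and 34 mm above it, so lifting carries it up and towards the hinge on an arc. Pinch it from above across the 14 mm.
- blank_center (a point): Centre of the glued handle blank, a plain two-layer wooden bar 34 mm wide (x), 180 mm long (y), 44 mm high (z), 0.13 to 0.27 kg. It starts in the clamp along clamp y, standing on the base plate, centre 42 mm above the bench. It may go into the jig either end first and either broad face up.
- jig: Spring-gate jig, fixed to the bench; place and yaw vary. Grey base plate 210 x 212 mm, 20 mm thick. Origin on the bench under the middle of the nest; z up, y along the nest, x from the nest towards the gate's spring (away from the robot, within 0.2 rad). Rails under the gate stand at x 45 to 110 mm; spring post at x 153 to 165 mm, 86 mm high.
- nest (a point): Centre of the nest's floor, 20 mm above the bench. The nest takes the blank along jig y: two low walls, inner faces at x = +-20.5 mm, |y| up to 55 mm, top 34 mm above the bench, and end stops, inner faces at y = +-96 mm, top 45 mm above the bench. A seated blank's centre is about 22 mm above this point, its top 64 mm above the bench.
- gate (a joint): Gate travel in m along jig +x: 0 shut, stop at 0.040. A spring pushes it shut: 3 N when shut, 6 N at 0.020, 9 N at the stop. A blank in the middle of the nest needs 0.020. The gate is a steel fork of two flat lips over the nest's ends; its cross-piece is at jig x 88 to 110 mm, top 81 mm above the bench.
- gate_edge (a point): Midway between the two lips' upright front edges (nothing there: 126 mm gap for the fingers); shut, at jig x = -3 mm, z = 73 mm. Lips at |y| 63 to 87 mm, 67 to 79 mm above the bench. Come from the robot's side, blank's underside about 45 mm above the bench: its side pushes the lips along +x till it is over the nest; then straight down, and the lips snap over as its top passes.
- holder_a: Steel tool holder standing on the bench, 42 mm diameter, 85 mm tall; origin under it. Between clamp and jig, nearer the robot. Leave alone.
- holder_b: The same, between clamp and jig, farther from the robot. Leave alone.
- glue: White glue bottle, 60 mm diameter, 170 mm tall, standing at the left; origin under it. Leave alone.
- mallet: Hammer lying far out at the right; origin under its middle. Leave alone.
- spare: A spare blank just like the clamped one, lying loose on the bench at the right; origin under its middle. Not wanted: leave alone.
Not all that is in view belongs to the job. Leave any blue or red look-alike of the part that bears blank_center alone.

How it is judged:
On the way, in this order (a step that is already met when the one before it is completed fails the run):
1. the pawl has been lifted and the clamp jaw has slid back (value of joint jaw above 0.022 m), for 0.1 s.
2. the blank is at the jig and holds its gate open (value of joint gate above 0.014 m and horizontal distance between blank_center and jig below 0.06 m and contact force between blank and gate above 0.5 N), for 0.1 s.
3. the blank lies in the nest under the shut gate (value of joint gate below 0.003 m and x of blank_center in the frame of jig between -0.006 and 0.006 m and y of blank_center in the frame of jig between -0.009 and 0.009 m and z of blank_center in the frame of jig between 0.039 and 0.045 m and angle between the y axis of blank_center and the y axis of jig, either way round below 0.1 rad and (angle between blank_center's own z axis and vertical below 0.08 rad or angle between blank_center's own z axis and vertical above 3.06 rad)), for 0.2 s.
At the end, for the whole second after the job is handed in: The blank lies at rest on the bottom of the jig's nest (centre within 6 mm across, 9 mm along and 3 mm in height of the seated place, level and along the nest within about 5 degrees), the gate is shut over it to within 3 mm, the clamp jaw is back by more than 22 mm, and the robot has let go (all of step 3 and value of joint jaw above 0.022 m and linear speed of blank below 0.02 m/s); the robot touches nothing.
It fails at once if another thing on the bench (tool holders, glue bottle, hammer, spare blank) is shifted by more than 30 mm (distance of any of holder_a, holder_b, glue, mallet, spare from where it was at the start of the episode above 0.03 m).
It also fails if it takes over 58 s, if anything falls off the work surface, if the arm or the gripper's body presses on something with over 40 N, if the wrist force passes 120 N, or if a joint passes its speed limit or range.

## Working session

There is one attempt and no reset: what is moved stays moved. The work goes in short steps, Python scripts to look and compute and a tool call to move; the robot and the scene stay as the last step left them, time stands still between calls to the robot, and variables do not carry over. Pictures are saved under pics/ and viewed, at most 10 in all, crops included, and the job is handed in when it is done.

Besides the shell and the picture viewer there is one more tool, called after ">>>" as a command line: name --argument value ..., lists and objects as JSON in quotes. step_arm: Moves the arm, as the interface text tells. Its arguments: {"type":"object","properties":{"commands":{"type":"array","items":{"type":"object","properties":{"fingers":{"type":"number"},"dx":{"type":"number"},"dy":{"type":"number"},"dz":{"type":"number"},"roll":{"type":"number"}}}},"squeeze":{"type":"number"}},"required":["commands"]}

```bash
ls; mkdir -p pics
cat > h.py <<'E'
import numpy as np, cv2
from workcell import *
def cloud(name):
    img,d=read_camera(name); c=calibration(name); K=np.array(c["intrinsics"]); T=np.linalg.inv(np.array(c["world_to_cam"]))
    v,u=np.mgrid[0:420,0:560]
    x=(u-K[0,2])/K[0,0]; y=(v-K[1,2])/K[1,1]
    P=np.stack([x*d,-y*d,-d],-1)@T[:3,:3].T+T[:3,3]
    P[d==0]=np.nan
    return img,d,P
E
python3 - <<'E'
from h import *
for n in("top","side"):
    img,d,P=cloud(n); cv2.imwrite(f"pics/{n}0.png",img); np.savez(f"{n}0.npz",img=img,P=P)
    c=calibration(n);print(n,{k:np.round(v,3).tolist() if not isinstance(v,str) else v for k,v in c.items()})
print(read_state())
E
```

```text
pics
top {'intrinsics': [[534.838, 0.0, 276.495], [0.0, 534.838, 209.151], [0.0, 0.0, 1.0]], 'world_to_cam': [[0.008, -1.0, 0.008, -0.013], [0.988, 0.009, 0.154, -0.477], [-0.154, 0.006, 0.988, -1.683], [0.0, 0.0, 0.0, 1.0]]}
side {'intrinsics': [[440.125, 0.0, 282.158], [0.0, 440.125, 213.646], [0.0, 0.0, 1.0]], 'world_to_cam': [[-0.994, -0.112, 0.011, 0.478], [0.064, -0.483, 0.873, -0.125], [-0.092, 0.869, 0.487, -1.296], [0.0, 0.0, 0.0, 1.0]]}
{'time': 0.1, 'q': array([-1.15890395e+00,  2.64705783e-01,  1.60524423e+00,  7.38159394e-06,
        1.27370264e+00, -3.69103642e-02]), 'joint_vel': array([ 0.0003562 , -0.00175628, -0.00224726,  0.00190432,  0.0013212 ,
        0.00074366]), 'joint_torque': array([ 1.55991103e-06, -5.16705501e+01, -3.68591166e+01, -1.42461918e-04,
        6.26839406e-03, -3.12272000e-06]), 'tool_pos': array([ 0.29260214, -0.60754695,  0.23006401]), 'tcp_rot': array([-3.06085131e+00, -6.98621949e-01,  5.91870907e-04]), 'wrist_force': array([-0.85231733, -0.36982715,  0.12292609]), 'torque': array([ 0.02272697,  0.00662519, -0.00825407]), 'grip_force': 0.0, 'width': 0.9991788119761227}
```

View pics/top0.png

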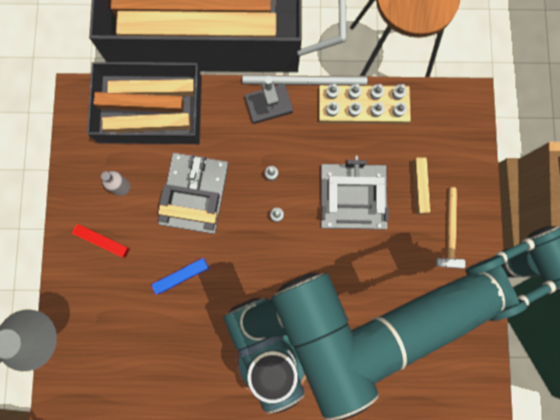

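View pics/side0.png

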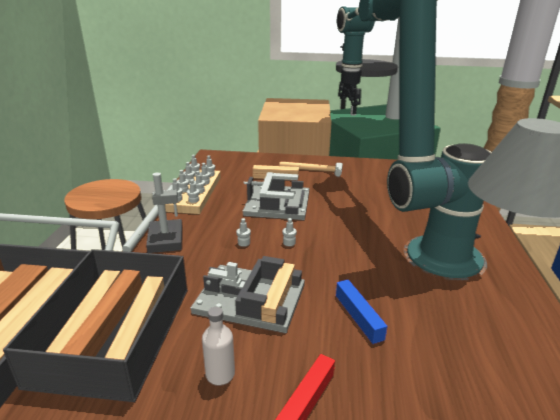

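The top view shows the clamp at the left (blank at px 190,214; pawl tab near 197,170). The jig is at about px (354,196) with its spring post at (356,162), and the holders are at (271,173) and (277,214). The side view shows the same layout, with the blank at (279,292) and the tab near (232,268).

```bash
cat > m.py <<'E'
from h import *
from scipy import ndimage as nd
def rect(Q,lab):
    r=cv2.minAreaRect((Q[:,:2]*1000).astype(np.float32)); print(lab,len(Q),'c',np.round(r[0],1),'size',np.round(r[1],1),'ang',round(r[2],2),'zmed',round(float(np.median(Q[:,2])),4))
for n,cl,jg in(("top",(150,235,145,240),(312,395,150,235)),("side",(190,310,250,330),(240,315,165,220))):
    D=np.load(n+"0.npz"); img,P=D["img"],D["P"]
    hsv=cv2.cvtColor(img,cv2.COLOR_BGR2HSV); z=P[...,2]
    print(n,"bench z",np.nanmedian(z[220:240,240:270]) if n=="top" else np.nanmedian(z[330:340,310:330]))
    for lab,(a,b,c,d) in(("clamp",cl),("jig",jg)):
        m=np.zeros(z.shape,bool); m[c:d,a:b]=1
        if lab=="clamp":
            wood=m&(hsv[...,0]>10)&(hsv[...,0]<30)&(hsv[...,1]>70)&(hsv[...,2]>140)
            rect(P[wood&(abs(z-.064)<.007)],"blank top"); rect(P[wood],"blank all")
        grey=m&(hsv[...,1]<60)
        for zz,t in((.02,.006),(.073,.012),(.1,.012)):
            k=grey&(abs(z-zz)<t); lb,N=nd.label(k)
            for i in range(1,N+1):
                if (lb==i).sum()>12: rect(P[lb==i],f"{lab} grey z{zz}")
E
python3 m.py
python3 - <<'E'
import cv2,numpy as np
a=cv2.imread('pics/top0.png')
c=cv2.resize(a[145:240,150:400],None,fx=3.2,fy=3.2,interpolation=cv2.INTER_CUBIC)
cv2.imwrite('pics/crop.png',c)
E
```

```text
top bench z 0.00047629308831886874
blank top 542 c [457.2 272.9] size [180.5  34.5] ang 80.78 zmed 0.0637
blank all 1433 c [542.8 296.8] size [348.9 242.6] ang 20.28 zmed nan
clamp grey z0.02 504 c [607.1 308.7] size [ 70.4 106.6] ang 82.82 zmed 0.0196
clamp grey z0.02 622 c [554.7 203.1] size [ 75.4 176.9] ang 81.46 zmed 0.0198
clamp grey z0.02 383 c [503.6 272.3] size [119.3  42.7] ang 81.11 zmed 0.0199
clamp grey z0.02 288 c [428.  283.7] size [131.3  29. ] ang 81.17 zmed 0.0199
clamp grey z0.02 13 c [430.3 360. ] size [21.   6.7] ang 84.06 zmed 0.0203
clamp grey z0.02 25 c [412.4 201.9] size [23.8 23.2] ang 82.07 zmed 0.0203
clamp grey z0.073 118 c [598.7 251.8] size [22.1 74.5] ang 81.02 zmed 0.0673
clamp grey z0.073 492 c [504.2 267.1] size [175.3  68. ] ang 80.71 zmed 0.0718
clamp grey z0.1 38 c [574.4 255.1] size [13.4 21.9] ang 77.28 zmed 0.0996
jig grey z0.02 462 c [ 560.1 -208.6] size [105.9 139.6] ang 87.91 zmed 0.0197
jig grey z0.02 286 c [ 597.  -322.4] size [87.5 61.7] ang 88.96 zmed 0.0205
jig grey z0.02 1529 c [ 491.1 -259.4] size [143.4 211.4] ang 0.47 zmed 0.02
jig
[... 313 characters left out ...]
8 zmed nan
clamp grey z0.02 25 c [624.3 165. ] size [19.6 25.4] ang 66.13 zmed 0.0222
clamp grey z0.02 105 c [568.4 188. ] size [47.  36.8] ang 82.32 zmed 0.022
clamp grey z0.02 207 c [504.  231.7] size [66.8 32.7] ang 81.59 zmed 0.022
clamp grey z0.02 1484 c [534.3 264.3] size [185.6 242.1] ang 81.74 zmed 0.0218
clamp grey z0.073 787 c [504.5 266.9] size [178.4  71.7] ang 80.92 zmed 0.0713
clamp grey z0.073 293 c [605.6 249.3] size [48.2 83.9] ang 87.1 zmed 0.0681
clamp grey z0.1 77 c [577.9 256. ] size [15.1 25.9] ang 80.56 zmed 0.0991
jig grey z0.02 933 c [ 527.4 -260.4] size [220.2 209.5] ang 89.35 zmed 0.0224
jig grey z0.073 618 c [ 548.2 -262.2] size [187.5 165.8] ang 89.88 zmed 0.0797
```

View pics/crop.png

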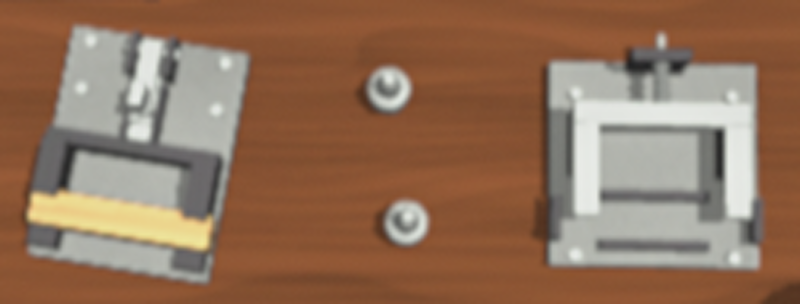

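```bash
cat > d.py <<'E'
import sys
from h import *
from scipy.spatial.transform import Rotation as R
s=read_state(); M=R.from_rotvec(s["tcp_rot"]).as_matrix(); yaw=np.degrees(np.arctan2(M[1,0],M[0,0]))
print("pos",np.round(s["tool_pos"],4),"yaw",round(yaw,2),"z",np.round(M[:,2],3),"t",s["time"],"F",np.round(s["wrist_force"],1),"w",round(s["width"],3),"g",s["grip_force"],"q6",round(s["q"][5],2))
if len(sys.argv)>4:
    t=np.array(sys.argv[1:4],float); print("dxyz",np.round(M.T@(t-s["tool_pos"]),4),"roll",round(((yaw-float(sys.argv[4])+180)%360)-180,2))
E
python3 d.py 0.576 0.2545 0.15 -9.2
python3 - <<'E'
from h import *
D=np.load("top0.npz");img,P=D["img"],D["P"];z=P[...,2];m=np.zeros(z.shape,bool);m[145:240,305:400]=1
def show(l,k): 
    Q=P[k]; print(l,len(Q),np.round(np.percentile(Q[:,0],[1,50,99]),4),np.round(np.percentile(Q[:,1],[1,50,99]),4))
for y0 in(-.20,-.225,-.26,-.30,-.32):
    k=m&(abs(P[...,1]-y0)<.012)&(z>.029)&(z<.037); show(f"wall top y{y0}",k&(P[...,0]<.455)); show("  far wall",k&(P[...,0]>.455)&(P[...,0]<.5))
show("gate top left",m&(z>.074)&(z<.084)&(P[...,0]<.54)&(P[...,1]>-.26))
show("gate top right",m&(z>.074)&(z<.084)&(P[...,0]<.54)&(P[...,1]<-.26))
show("endstops",m&(z>.04)&(z<.049)&(P[...,0]<.53))
show("plate",m&(z>.015)&(z<.025))
E
```

```text
pos [ 0.2926 -0.6075  0.2301] yaw 25.71 z [-0.001  0.002 -1.   ] t 0.1 F [-0.9 -0.4  0.1] w 0.999 g 0.0 q6 -0.04
dxyz [ 0.6294 -0.6535  0.0815] roll 34.91
wall top y-0.2 5 [0.4346 0.4404 0.4442] [-0.2103 -0.2078 -0.1984]
  far wall 4 [0.4866 0.4923 0.4959] [-0.2113 -0.2094 -0.2076]
wall top y-0.225 18 [0.4265 0.4404 0.4442] [-0.2361 -0.2267 -0.2136]
  far wall 14 [0.4749 0.4895 0.4965] [-0.2363 -0.2225 -0.214 ]
wall top y-0.26 21 [0.4342 0.4406 0.4445] [-0.2715 -0.2619 -0.2488]
  far wall 18 [0.4761 0.4902 0.4962] [-0.2695 -0.2612 -0.2494]
wall top y-0.3 11 [0.4236 0.4381 0.4417] [-0.3097 -0.2978 -0.2914]
  far wall 17 [0.459  0.4904 0.494 ] [-0.3118 -0.2986 -0.2894]
wall top y-0.32 4 [0.4197 0.4362 0.4415] [-0.3293 -0.3133 -0.31  ]
  far wall 6 [0.4871 0.4892 0.4939] [-0.3152 -0.313  -0.3082]
gate top left 164 [0.4625 0.5006 0.5398] [-0.1966 -0.1863 -0.1736]
gate top right 165 [0.4614 0.4996 0.5379] [-0.3484 -0.3357 -0.3222]
endstops 91 [0.4337 0.4645 0.5264] [-0.3661 -0.2551 -0.1548]
plate 2080 [0.4205 0.5156 0.6265] [-0.3649 -0.2578 -0.1574]
```

>>> step_arm --commands '[{"fingers":0,"dx":0.06,"dy":-0.062,"dz":0,"roll":0},{"fingers":0,"dx":0.12,"dy":-0.124,"dz":0,"roll":8},{"fingers":0,"dx":0.18,"dy":-0.187,"dz":0,"roll":16},{"fingers":0,"dx":0.24,"dy":-0.249,"dz":0,"roll":24},{"fingers":0,"dx":0.3,"dy":-0.312,"dz":0,"roll":32},{"fingers":0,"dx":0.36,"dy":-0.374,"dz":0,"roll":34.9},{"fingers":0,"dx":0.42,"dy":-0.436,"dz":0,"roll":34.9},{"fingers":0,"dx":0.48,"dy":-0.498,"dz":0,"roll":34.9}]'

```text
time: 1.1
tool_pos: [0.4492, -0.1312, 0.2311]
tcp_rot: [3.131, -0.252, 0.0]
wrist_force: [1.4, -0.5, -0.1]
width: 0.5
grip_force: 0.0
```

```bash
python3 d.py 0.576 0.2545 0.15 -9.2
```

```text
pos [ 0.4492 -0.1312  0.2311] yaw -9.2 z [ 0. -0. -1.] t 1.1 F [ 1.4 -0.5 -0.1] w 0.5 g 0.0 q6 1.39
dxyz [ 0.0635 -0.401   0.0811] roll -0.0
```

>>> step_arm --commands '[{"fingers":0,"dx":0,"dy":0,"dz":0,"roll":0},{"fingers":0,"dx":0,"dy":0,"dz":0,"roll":0}]'

```text
time: 1.35
tool_pos: [0.4489, -0.1332, 0.231]
tcp_rot: [3.131, -0.249, -0.001]
wrist_force: [-0.1, 0.7, 0.0]
width: 0.503
grip_force: 0.0
```

```bash
python3 d.py 0.576 0.2545 0.15 -9.2
```

```text
pos [ 0.4489 -0.1332  0.231 ] yaw -9.1 z [-0.001 -0.    -1.   ] t 1.35 F [-0.1  0.7  0. ] w 0.503 g 0.0 q6 1.39
dxyz [ 0.0643 -0.4029  0.0807] roll 0.1
```

>>> step_arm --commands '[{"fingers":0.2,"dx":0.009,"dy":-0.058,"dz":0},{"fingers":0.2,"dx":0.018,"dy":-0.115,"dz":0},{"fingers":0.2,"dx":0.027,"dy":-0.173,"dz":0},{"fingers":0.2,"dx":0.036,"dy":-0.231,"dz":0.02},{"fingers":0.2,"dx":0.046,"dy":-0.288,"dz":0.03},{"fingers":0.2,"dx":0.055,"dy":-0.345,"dz":0.05},{"fingers":0.2,"dx":0.064,"dy":-0.403,"dz":0.06},{"fingers":0.2,"dx":0.064,"dy":-0.403,"dz":0.06}]'

```text
invalid input
```

>>> step_arm --commands '[{"fingers":0.2,"dx":0,"dy":0,"dz":0}]'

```text
invalid input
```

```bash
python3 d.py 0.576 0.2545 0.076 -9.2
python3 - <<'E'
from h import *
c=calibration("wrist");print({k:np.round(v,3).tolist() if not isinstance(v,str) else v for k,v in c.items()})
img,d=read_camera("wrist");cv2.imwrite("pics/w1.png",img);np.savez("w1.npz",img=img,d=d)
img,d,P=cloud("top");z=P[...,2];k=np.zeros(z.shape,bool);k[150:240,150:240]=1
E
```

```text
pos [ 0.4489 -0.1332  0.231 ] yaw -9.1 z [-0.001 -0.    -1.   ] t 1.35 F [-0.1  0.7  0. ] w 0.503 g 0.0 q6 1.39
dxyz [ 0.0643 -0.403   0.1547] roll 0.1
{'intrinsics': [[325.192, 0.0, 277.438], [0.0, 325.192, 215.923], [0.0, 0.0, 1.0]], 'world_to_cam': [[-0.159, -0.987, 0.001, -0.061], [0.945, -0.152, -0.289, -0.407], [0.285, -0.045, 0.957, -0.512], [0.0, 0.0, 0.0, 1.0]]}
```

View pics/w1.png

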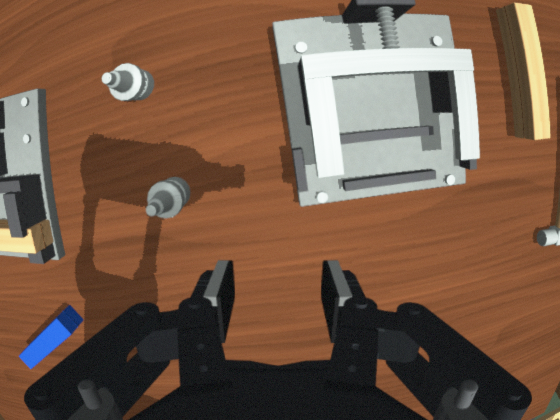

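The arm hasn't moved yet: the rows were refused, probably because they had no roll. The wrist picture shows the jig's fork tips at about px (331,176) and (470,166), and its near wall at (390,181). I can use that as a second measurement of the jig.

>>> step_arm --commands '[{"fingers":0.2,"dx":0.009,"dy":-0.058,"dz":0,"roll":0},{"fingers":0.2,"dx":0.018,"dy":-0.115,"dz":0,"roll":0},{"fingers":0.2,"dx":0.027,"dy":-0.173,"dz":0,"roll":0},{"fingers":0.2,"dx":0.036,"dy":-0.231,"dz":0.02,"roll":0},{"fingers":0.2,"dx":0.046,"dy":-0.288,"dz":0.03,"roll":0},{"fingers":0.2,"dx":0.055,"dy":-0.345,"dz":0.05,"roll":0},{"fingers":0.2,"dx":0.064,"dy":-0.403,"dz":0.06,"roll":0},{"fingers":0.2,"dx":0.064,"dy":-0.403,"dz":0.06,"roll":0}]'

```text
time: 2.45
tool_pos: [0.5775, 0.2556, 0.1691]
tcp_rot: [3.131, -0.25, -0.004]
wrist_force: [-0.7, -0.9, -0.3]
width: 0.404
grip_force: 0.0
```

```bash
cat >> h.py <<'E'
def wcloud(img=None,d=None,T=None):
    c=calibration("wrist"); K=np.array(c["intrinsics"])
    if T is None: T=np.array(c["world_to_cam"])
    if img is None: img,d=read_camera("wrist")
    Ti=np.linalg.inv(T); v,u=np.mgrid[0:420,0:560]
    a=(u-K[0,2])/K[0,0]; b=(v-K[1,2])/K[1,1]; r=np.hypot(a,b); s=np.tan(np.minimum(r,1.5))/np.maximum(r,1e-9)
    P=np.stack([a*s*d,-b*s*d,-d],-1)@Ti[:3,:3].T+Ti[:3,3]; P[d==0]=np.nan
    return img,d,P
E
python3 d.py 0.576 0.2545 0.076 -9.2
python3 - <<'E'
from h import *
D=np.load("w1.npz")
T=np.array([[-0.159,-0.987,0.001,-0.061],[0.945,-0.152,-0.289,-0.407],[0.285,-0.045,0.957,-0.512],[0,0,0,1]])
img,d,P=wcloud(D["img"],D["d"],T);z=P[...,2]
def show(l,k):
    Q=P[k]; r=cv2.minAreaRect((Q[:,:2]*1000).astype(np.float32))
    print(l,len(Q),"z",np.round(np.median(Q[:,2]),4),"x",np.round(np.percentile(Q[:,0],[1,99]),4),"y",np.round(np.percentile(Q[:,1],[1,99]),4),[np.round(i,1) for i in r])
m=np.zeros(z.shape,bool);m[10:210,270:490]=1
show("left lip",m&(z>.074)&(P[...,0]<.54)&(P[...,1]>-.26)&(z<.086))
show("right lip",m&(z>.074)&(P[...,0]<.54)&(P[...,1]<-.26)&(z<.086))
iny=(abs(P[...,1]+.26)<.045)&(abs(z-.034)<.004)
show("near wall",m&iny&(P[...,0]<.455)); show("far wall",m&iny&(P[...,0]>.47)&(P[...,0]<.51))
img,d,P=wcloud();z=P[...,2];cv2.imwrite("pics/w2.png",img)
m=(abs(P[...,0]-.576)<.03)&(abs(P[...,1]-.2545)<.03)&(abs(z-.1)<.005)
show("tab top",m)
show("blank",(abs(z-.064)<.004)&(P[...,0]<.5)&(img[...,2]>img[...,0]+50)&(P[...,1]>.15)&(P[...,1]<.38))
E
```

```text
pos [0.5775 0.2556 0.1691] yaw -9.14 z [-0.002 -0.    -1.   ] t 2.45 F [-0.7 -0.9 -0.3] w 0.404 g 0.0 q6 2.11
dxyz [-0.0011  0.0013  0.0931] roll 0.06
left lip 2183 z 0.0783 x [0.4651 0.5393] y [-0.1987 -0.1746] [array([ 502. , -186.8]), array([24.9, 75.9]), np.float64(89.4)]
right lip 1570 z 0.0782 x [0.4636 0.5392] y [-0.3488 -0.3242] [array([ 501. , -336.8]), array([26.3, 76.9]), np.float64(88.9)]
near wall 707 z 0.0332 x [0.4358 0.4466] y [-0.3039 -0.2158] [array([ 441. , -260.1]), array([89.7, 11.1]), np.float64(89.3)]
far wall 725 z 0.0332 x [0.4869 0.4973] y [-0.3036 -0.2159] [array([ 492.1, -259.9]), array([89.7, 10.7]), np.float64(89.4)]
tab top 667 z 0.0986 x [0.5666 0.59  ] y [0.2474 0.2624] [array([578.2, 255.2]), array([13.8, 23.4]), np.float64(81.4)]
blank 2356 z 0.0629 x [0.439  0.4798] y [0.2339 0.3181] [array([459.9, 273.9]), array([92.9, 34.6]), np.float64(81.1)]
```

View pics/w2.png

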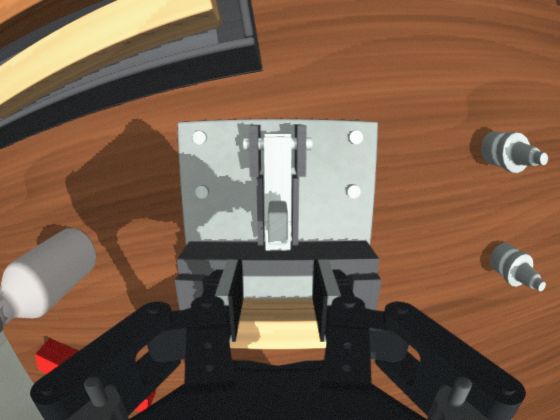

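The wrist view puts the tab at px (278,222), centred between the fingers, and its top measures (0.578, 0.255). I'll go down and pinch it.

>>> step_arm --commands '[{"fingers":0.2,"dx":0,"dy":0,"dz":0.045,"roll":0},{"fingers":0.2,"dx":0,"dy":0,"dz":0.075,"roll":0},{"fingers":0.2,"dx":0,"dy":0,"dz":0.093,"roll":0},{"fingers":0.2,"dx":0,"dy":0,"dz":0.093,"roll":0},{"fingers":0.6,"dx":0,"dy":0,"dz":0.093,"roll":0},{"fingers":1,"dx":0,"dy":0,"dz":0.093,"roll":0},{"fingers":1,"dx":0,"dy":0,"dz":0.093,"roll":0},{"fingers":1,"dx":0,"dy":0,"dz":0.093,"roll":0}]' --squeeze 40

```text
time: 3.5
tool_pos: [0.5782, 0.2555, 0.0802]
tcp_rot: [-3.129, 0.251, -0.006]
wrist_force: [1.1, 4.5, 4.6]
width: 0.156
grip_force: 43.7
```

>>> step_arm --commands '[{"fingers":1,"dx":0,"dy":0,"dz":0,"roll":0},{"fingers":1,"dx":0,"dy":0,"dz":0,"roll":0}]'

```text
time: 3.75
tool_pos: [0.5782, 0.2555, 0.0802]
tcp_rot: [-3.129, 0.251, -0.005]
wrist_force: [1.2, 4.1, 5.3]
width: 0.15
grip_force: 43.9
```

>>> step_arm --commands '[{"fingers":1,"dx":0.003,"dy":0,"dz":-0.006,"roll":0},{"fingers":1,"dx":0.006,"dy":0,"dz":-0.01,"roll":0},{"fingers":1,"dx":0.009,"dy":0,"dz":-0.014,"roll":0},{"fingers":1,"dx":0.012,"dy":0,"dz":-0.018,"roll":0},{"fingers":1,"dx":0.012,"dy":0,"dz":-0.019,"roll":0},{"fingers":1,"dx":0.012,"dy":0,"dz":-0.019,"roll":0}]'

```text
time: 4.5
tool_pos: [0.5885, 0.2537, 0.0935]
tcp_rot: [-3.13, 0.251, 0.0]
wrist_force: [10.2, 9.6, -18.2]
width: 0.154
grip_force: 39.3
```

```bash
python3 d.py
python3 - <<'E'
from h import *
img,d,P=cloud("side");cv2.imwrite("pics/s2.png",cv2.resize(img[200:350,170:330],None,fx=3,fy=3))
E
```

```text
pos [0.5885 0.2537 0.0935] yaw -9.19 z [-0.     0.002 -1.   ] t 4.5 F [ 10.2   9.6 -18.2] w 0.154 g 39.335678815841675 q6 2.1
```

View pics/s2.png

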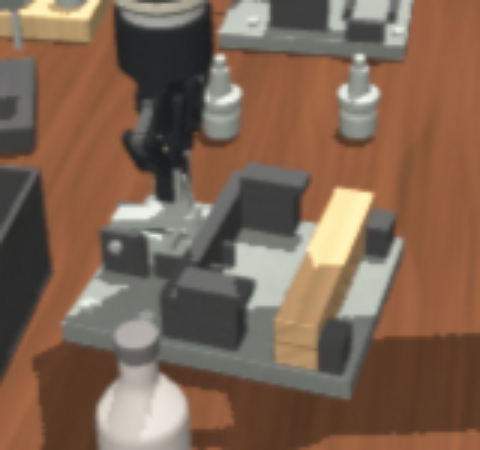

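The side view shows the jaw back, with a gap between the prongs and the blank. I'll release the tab and go over to the blank.

>>> step_arm --commands '[{"fingers":0.4,"dx":0,"dy":0,"dz":0,"roll":0},{"fingers":0.2,"dx":0,"dy":0,"dz":0,"roll":0},{"fingers":0.2,"dx":0,"dy":0,"dz":0,"roll":0},{"fingers":0.2,"dx":0,"dy":0,"dz":-0.03,"roll":0},{"fingers":0,"dx":0,"dy":0,"dz":-0.07,"roll":0},{"fingers":0,"dx":-0.04,"dy":0,"dz":-0.08,"roll":-10},{"fingers":0,"dx":-0.08,"dy":0,"dz":-0.08,"roll":-20},{"fingers":0,"dx":-0.12,"dy":0,"dz":-0.08,"roll":-30}]'

```text
time: 5.55
tool_pos: [0.4691, 0.2715, 0.1782]
tcp_rot: [-3.088, -0.575, -0.002]
wrist_force: [1.0, 0.2, 0.2]
width: 0.503
grip_force: 0.0
```

>>> step_arm --commands '[{"fingers":-0.1,"dx":0,"dy":0,"dz":0,"roll":-10},{"fingers":-0.1,"dx":0,"dy":0,"dz":0,"roll":-20},{"fingers":-0.1,"dx":0,"dy":0,"dz":0,"roll":-30},{"fingers":-0.1,"dx":0,"dy":0,"dz":0,"roll":-40},{"fingers":-0.1,"dx":0,"dy":0,"dz":0,"roll":-50},{"fingers":-0.1,"dx":0,"dy":0,"dz":0,"roll":-60},{"fingers":-0.1,"dx":0,"dy":0,"dz":0,"roll":-60}]'

```text
time: 6.42
tool_pos: [0.47, 0.2714, 0.1777]
tcp_rot: [2.394, 2.034, 0.001]
wrist_force: [0.0, 0.1, -0.1]
width: 0.547
grip_force: 0.0
```

```bash
python3 d.py 0.459 0.2735 0.038 80.9
python3 - <<'E'
from h import *
img,d,P=cloud("top");z=P[...,2]
k=np.zeros(z.shape,bool);k[145:240,150:240]=1
D=np.load("top0.npz");
for lab,Z,I in(("before",D["P"],D["img"]),("now",P,img)):
    s=cv2.cvtColor(I,cv2.COLOR_BGR2HSV)[...,1]
    Q=Z[k&(Z[...,2]>.062)&(Z[...,2]<.08)&(s<60)]-[.459,.2735,0]; c,n=np.cos(-.158),np.sin(-.158)
    X=Q[:,0]*c+Q[:,1]*n;Y=-Q[:,0]*n+Q[:,1]*c;print(lab,np.round(np.percentile(X[(abs(Y)>60)&(abs(Y)<90)],[2,50,98]),4))
E
```

```text
pos [0.47   0.2714 0.1777] yaw 80.7 z [ 0.  0. -1.] t 6.425 F [ 0.   0.1 -0.1] w 0.547 g 0.0 q6 0.64
dxyz [ 0.0003 -0.0113  0.1397] roll -0.2Traceback (most recent call last):
  File "<stdin>", line 8, in <module>
    return _quantile_unchecked(
        a, q, axis, out, overwrite_input, method, keepdims, weights)
    return _ureduce(a,
                    func=_quantile_ureduce_func,
    ...<5 lines>...
                    overwrite_input=overwrite_input,
                    method=method)
    r = func(a, **kwargs)
    result = _quantile(arr,
                       quantiles=q,
    ...<2 lines>...
                       out=out,
                       weights=wgt)
    slices_having_nans = np.isnan(arr[-1, ...])
                                  ~~~^^^^^^^^^
IndexError: index -1 is out of bounds for axis 0 with size 0
```

>>> step_arm --commands '[{"fingers":-0.3,"dx":0,"dy":-0.011,"dz":0.04,"roll":0},{"fingers":-0.3,"dx":0,"dy":-0.011,"dz":0.08,"roll":0},{"fingers":-0.3,"dx":0,"dy":-0.011,"dz":0.115,"roll":0},{"fingers":-0.3,"dx":0,"dy":-0.011,"dz":0.14,"roll":0},{"fingers":-0.3,"dx":0,"dy":-0.011,"dz":0.14,"roll":0},{"fingers":0.4,"dx":0,"dy":-0.011,"dz":0.14,"roll":0},{"fingers":1,"dx":0,"dy":-0.011,"dz":0.14,"roll":0},{"fingers":1,"dx":0,"dy":-0.011,"dz":0.14,"roll":0}]' --squeeze 60

```text
time: 7.48
tool_pos: [0.4605, 0.2741, 0.0389]
tcp_rot: [2.392, 2.035, 0.005]
wrist_force: [0.2, -0.2, 3.2]
width: 0.385
grip_force: 61.6
```

>>> step_arm --commands '[{"fingers":1,"dx":0,"dy":0,"dz":0,"roll":0},{"fingers":1,"dx":0,"dy":0,"dz":0,"roll":0}]'

```text
time: 7.72
tool_pos: [0.4606, 0.2741, 0.039]
tcp_rot: [2.392, 2.036, 0.005]
wrist_force: [0.0, -0.5, 6.6]
width: 0.384
grip_force: 62.0
```

>>> step_arm --commands '[{"fingers":1,"dx":0,"dy":0,"dz":-0.02,"roll":0},{"fingers":1,"dx":0,"dy":0,"dz":-0.05,"roll":0},{"fingers":1,"dx":0,"dy":0,"dz":-0.09,"roll":0},{"fingers":1,"dx":0,"dy":0,"dz":-0.12,"roll":0},{"fingers":1,"dx":0,"dy":0,"dz":-0.12,"roll":0}]'

```text
time: 8.35
tool_pos: [0.4609, 0.2744, 0.1599]
tcp_rot: [2.391, 2.036, 0.009]
wrist_force: [0.2, 0.0, -1.5]
width: 0.386
grip_force: 61.6
```

```bash
python3 d.py 0.420 -0.261 0.16 89.4
```

```text
pos [0.4609 0.2744 0.1599] yaw 80.81 z [ 0.005  0.003 -1.   ] t 8.35 F [ 0.2  0.  -1.5] w 0.386 g 61.61931753158569 q6 0.65
dxyz [-0.535   0.0451 -0.0018] roll -8.59
```

>>> step_arm --commands '[{"fingers":1,"dx":-0.03,"dy":0.003,"dz":0,"roll":-1},{"fingers":1,"dx":-0.08,"dy":0.007,"dz":0,"roll":-2},{"fingers":1,"dx":-0.13,"dy":0.011,"dz":0,"roll":-3},{"fingers":1,"dx":-0.18,"dy":0.015,"dz":0,"roll":-4},{"fingers":1,"dx":-0.23,"dy":0.019,"dz":0,"roll":-5},{"fingers":1,"dx":-0.28,"dy":0.024,"dz":0,"roll":-6},{"fingers":1,"dx":-0.33,"dy":0.028,"dz":0,"roll":-7},{"fingers":1,"dx":-0.37,"dy":0.032,"dz":0,"roll":-8.6}]'

```text
time: 9.35
tool_pos: [0.4298, -0.0983, 0.155]
tcp_rot: [-2.231, -2.208, 0.003]
wrist_force: [1.6, 0.5, -3.0]
width: 0.384
grip_force: 61.5
```

```bash
python3 d.py 0.420 -0.261 0.16 89.4
```

```text
pos [ 0.4298 -0.0983  0.155 ] yaw 89.41 z [-0.003  0.001 -1.   ] t 9.35 F [ 1.6  0.5 -3. ] w 0.384 g 61.50500178337097 q6 -0.27
dxyz [-0.1628 -0.0081 -0.0051] roll 0.01
```

>>> step_arm --commands '[{"fingers":1,"dx":-0.05,"dy":-0.004,"dz":0,"roll":0},{"fingers":1,"dx":-0.1,"dy":-0.01,"dz":0,"roll":0},{"fingers":1,"dx":-0.14,"dy":-0.012,"dz":0,"roll":0},{"fingers":1,"dx":-0.162,"dy":-0.012,"dz":0.01,"roll":0},{"fingers":1,"dx":-0.162,"dy":-0.012,"dz":0.03,"roll":0},{"fingers":1,"dx":-0.162,"dy":-0.012,"dz":0.05,"roll":0},{"fingers":1,"dx":-0.162,"dy":-0.012,"dz":0.055,"roll":0},{"fingers":1,"dx":-0.162,"dy":-0.012,"dz":0.055,"roll":0}]'

```text
time: 10.35
tool_pos: [0.4171, -0.2581, 0.101]
tcp_rot: [-2.231, -2.208, 0.001]
wrist_force: [-0.0, -0.5, -2.0]
width: 0.387
grip_force: 61.5
```

```bash
python3 d.py 0.420 -0.261 0.064 89.4
python3 - <<'E'
from h import *
for n in("top","side","wrist"):
    img,d,P=cloud(n) if n!="wrist" else wcloud()
    h=cv2.cvtColor(img,cv2.COLOR_BGR2HSV); z=P[...,2]
    k=(h[...,0]>10)&(h[...,0]<30)&(h[...,1]>70)&(h[...,2]>120)&(z>.08)&(z<.15)&(abs(P[...,0]-.415)<.05)&(abs(P[...,1]+.26)<.13)
    Q=P[k]
    if len(Q)<20: print(n,len(Q));continue
    zt=np.percentile(Q[:,2],97); T=Q[Q[:,2]>zt-.006]; r=cv2.minAreaRect((T[:,:2]*1000).astype(np.float32)); print(n,len(T),"ztop",round(zt,4),[np.round(i,1) for i in r],"z range",np.round(np.percentile(Q[:,2],[1,99]),3))
    for s,m in(("left",T[:,1]>-.2),("right",T[:,1]<-.32)):
        if m.sum()>5: print("  ",s,"z",np.round(np.median(T[m,2]),4),"x",np.round(np.percentile(T[m,0],[2,98]),4))
    print("   y",np.round(np.percentile(T[:,1],[.5,99.5]),4))
    cv2.imwrite(f"pics/{n}3.png",img)
E
```

```text
pos [ 0.4171 -0.2581  0.101 ] yaw 89.42 z [-0.002  0.002 -1.   ] t 10.35 F [-0.  -0.5 -2. ] w 0.387 g 61.53641223907471 q6 -0.59
dxyz [-0.0029  0.003   0.037 ] roll 0.02
top 66 ztop 0.1327 [array([ 414.4, -246.8]), array([158. ,  31.4]), np.float64(88.8)] z range [0.103 0.135]
   left z 0.1293 x [0.4021 0.4307]
   y [-0.3247 -0.1688]
side 215 ztop 0.1316 [array([ 419.9, -257.4]), array([ 34.1, 178.2]), np.float64(1.0)] z range [0.086 0.133]
   left z 0.129 x [0.4026 0.4351]
   right z 0.1292 x [0.4069 0.4336]
   y [-0.3454 -0.169 ]
wrist 23981 ztop 0.1277 [array([ 418. , -232.7]), array([125.3,  34. ]), np.float64(89.5)] z range [0.125 0.128]
   left z 0.1265 x [0.4026 0.4345]
   y [-0.2927 -0.171 ]
```

View pics/wrist3.png

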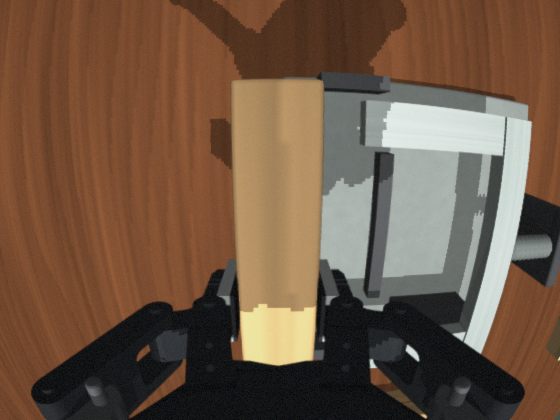

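The wrist view shows the blank square in the fingers at px (278,80–360). The gate tip is to its right, near (365,120), and nothing is in the way. Next I'll lower the blank and push along +x.

>>> step_arm --commands '[{"fingers":1,"dx":-0.002,"dy":0,"dz":0.02,"roll":0},{"fingers":1,"dx":-0.002,"dy":0,"dz":0.037,"roll":0},{"fingers":1,"dx":-0.002,"dy":0.01,"dz":0.037,"roll":0},{"fingers":1,"dx":-0.002,"dy":0.02,"dz":0.037,"roll":0},{"fingers":1,"dx":-0.002,"dy":0.03,"dz":0.037,"roll":0},{"fingers":1,"dx":-0.002,"dy":0.037,"dz":0.037,"roll":0},{"fingers":1,"dx":-0.002,"dy":0.043,"dz":0.037,"roll":0},{"fingers":1,"dx":-0.002,"dy":0.049,"dz":0.037,"roll":0}]'

```text
time: 11.5
tool_pos: [0.4664, -0.2614, 0.0653]
tcp_rot: [-2.232, -2.209, 0.002]
wrist_force: [-6.4, -1.1, 1.9]
width: 0.387
grip_force: 62.3
```

>>> step_arm --commands '[{"fingers":1,"dx":0,"dy":0,"dz":0,"roll":0},{"fingers":1,"dx":0,"dy":0,"dz":0,"roll":0}]'

```text
time: 11.75
tool_pos: [0.4662, -0.2614, 0.0652]
tcp_rot: [-2.232, -2.209, 0.002]
wrist_force: [-5.7, -0.9, 1.7]
width: 0.382
grip_force: 62.2
```

```bash
python3 d.py 0.466 -0.260 0.039 89.4
python3 - <<'E'
from h import *
for n in("side","wrist"):
    img,d,P=cloud(n) if n!="wrist" else wcloud()
    h=cv2.cvtColor(img,cv2.COLOR_BGR2HSV); z=P[...,2]
    k=(h[...,0]>10)&(h[...,0]<30)&(h[...,1]>70)&(h[...,2]>100)&(abs(z-.088)<.005)&(abs(P[...,0]-.466)<.04)&(abs(P[...,1]+.26)<.13)
    T=P[k]; r=cv2.minAreaRect((T[:,:2]*1000).astype(np.float32)); print(n,len(T),[np.round(i,1) for i in r],"z",np.round(np.median(T[:,2]),4),"y",np.round(np.percentile(T[:,1],[.5,99.5]),4))
    for s,m in(("left",T[:,1]>-.2),("right",T[:,1]<-.32)):
        if m.sum()>5: print("  ",s,"z",np.round(np.median(T[m,2]),4),"x",np.round(np.percentile(T[m,0],[2,98]),4))
    k=(z>.028)&(z<.037)&(abs(P[...,1]+.26)<.05)&(P[...,0]>.42)&(P[...,0]<.455); print("  near wall x",np.round(np.nanpercentile(P[k][:,0],[2,50,98]),4) if k.sum() else None)
E
```

```text
pos [ 0.4662 -0.2614  0.0652] yaw 89.42 z [-0.002  0.    -1.   ] t 11.75 F [-5.7 -0.9  1.7] w 0.382 g 62.184088826179504 q6 -0.55
dxyz [ 0.0014 -0.0001  0.0262] roll 0.02
side 144 [array([ 466.6, -259.8]), array([179.9,  33.1]), np.float64(90.0)] z 0.0916 y [-0.3496 -0.1703]
   left z 0.0901 x [0.4503 0.4831]
   right z 0.0924 x [0.4594 0.4798]
  near wall x [0.4367 0.4413 0.4463]
wrist 23940 [array([ 466. , -235.5]), array([125.5,  33.9]), np.float64(89.5)] z 0.0892 y [-0.2953 -0.1735]
   left z 0.0891 x [0.4505 0.4823]
  near wall x [0.436  0.4385 0.441 ]
```

>>> step_arm --commands '[{"fingers":1,"dx":0.001,"dy":0,"dz":0.006,"roll":0},{"fingers":1,"dx":0.001,"dy":0,"dz":0.011,"roll":0},{"fingers":1,"dx":0.001,"dy":0,"dz":0.016,"roll":0}]'

```text
time: 12.22
tool_pos: [0.466, -0.26, 0.0491]
tcp_rot: [-2.232, -2.208, 0.001]
wrist_force: [-5.8, 0.8, 1.5]
width: 0.388
grip_force: 62.3
```

>>> step_arm --commands '[{"fingers":1,"dx":0,"dy":0,"dz":0.004,"roll":0},{"fingers":1,"dx":0,"dy":0,"dz":0.008,"roll":0},{"fingers":1,"dx":0,"dy":0,"dz":0.01,"roll":0},{"fingers":1,"dx":0,"dy":0,"dz":0.01,"roll":0}]'

```text
time: 12.72
tool_pos: [0.4677, -0.2604, 0.0394]
tcp_rot: [2.232, 2.21, 0.001]
wrist_force: [-0.5, 0.3, -2.1]
width: 0.388
grip_force: 61.8
```

>>> step_arm --commands '[{"fingers":1,"dx":0,"dy":0,"dz":0.001,"roll":0},{"fingers":1,"dx":0,"dy":0,"dz":0.001,"roll":0},{"fingers":1,"dx":0,"dy":0,"dz":0.002,"roll":0},{"fingers":1,"dx":0,"dy":0,"dz":0.002,"roll":0}]'

```text
time: 13.22
tool_pos: [0.4678, -0.2606, 0.0389]
tcp_rot: [2.232, 2.209, 0.001]
wrist_force: [-2.8, 2.3, 9.4]
width: 0.385
grip_force: 63.2
```

It has bottomed out, with 9 N upward on the tool. I'll let go and rise.

>>> step_arm --commands '[{"fingers":0.15,"dx":0,"dy":0,"dz":0,"roll":0},{"fingers":-0.1,"dx":0,"dy":0,"dz":0,"roll":0},{"fingers":-0.1,"dx":0,"dy":0,"dz":0,"roll":0},{"fingers":-0.1,"dx":0,"dy":0,"dz":-0.01,"roll":0},{"fingers":-0.1,"dx":0,"dy":0,"dz":-0.03,"roll":0},{"fingers":-0.1,"dx":0,"dy":0,"dz":-0.07,"roll":0},{"fingers":-0.1,"dx":0,"dy":0,"dz":-0.12,"roll":0},{"fingers":-0.1,"dx":0,"dy":0,"dz":-0.17,"roll":0}]'

```text
time: 14.22
tool_pos: [0.4669, -0.2602, 0.2093]
tcp_rot: [2.233, 2.21, 0.0]
wrist_force: [1.4, 0.4, -0.4]
width: 0.551
grip_force: 0.0
```

>>> step_arm --commands '[{"fingers":-0.1,"dx":0,"dy":-0.04,"dz":0,"roll":0},{"fingers":-0.1,"dx":0,"dy":-0.06,"dz":0,"roll":0},{"fingers":-0.1,"dx":0,"dy":-0.06,"dz":0,"roll":0}]'

```text
time: 14.6
tool_pos: [0.4056, -0.2593, 0.2067]
tcp_rot: [-2.234, -2.208, -0.0]
wrist_force: [0.2, 0.1, 0.5]
width: 0.549
grip_force: 0.0
```

```bash
python3 d.py
python3 - <<'E'
from h import *
for n in("top","side","wrist"):
    img,d,P=cloud(n) if n!="wrist" else wcloud()
    h=cv2.cvtColor(img,cv2.COLOR_BGR2HSV); z=P[...,2]
    reg=(abs(P[...,0]-.48)<.08)&(abs(P[...,1]+.261)<.1)
    w=reg&(h[...,0]>10)&(h[...,0]<30)&(h[...,1]>70)&(h[...,2]>100)&(abs(z-.064)<.006)
    def show(l,k):
        T=P[k]
        if len(T)<10: print(n,l,len(T)); return
        r=cv2.minAreaRect((T[:,:2]*1000).astype(np.float32)); print(n,l,len(T),[np.round(i,1) for i in r],"z",np.round(np.median(T[:,2]),4),"x",np.round(np.percentile(T[:,0],[1,99]),4),"y",np.round(np.percentile(T[:,1],[.5,99.5]),4))
    show("blank",w); g=reg&(h[...,1]<60)&(abs(z-.079)<.005)&(P[...,0]<.54); show("lipL",g&(P[...,1]>-.261)); show("lipR",g&(P[...,1]<-.261))
    if n=="wrist": cv2.imwrite("pics/w4.png",img)
    if n=="top": cv2.imwrite("pics/t4.png",img)
E
```

```text
pos [ 0.4056 -0.2593  0.2067] yaw 89.33 z [-0.001  0.001 -1.   ] t 14.6 F [0.2 0.1 0.5] w 0.549 g 0.0 q6 -0.61
top blank 189 [array([ 465.4, -214.9]), array([33.6, 86.3]), np.float64(0.0)] z 0.0635 x [0.4488 0.4821] y [-0.2576 -0.172 ]
top lipL 150 [array([ 501. , -185.1]), array([22.9, 77.9]), np.float64(89.8)] z 0.079 x [0.4626 0.5395] y [-0.1966 -0.1737]
top lipR 0
side blank 192 [array([ 468.1, -260.8]), array([185.8,  33.7]), np.float64(89.5)] z 0.066 x [0.4512 0.4851] y [-0.3511 -0.169 ]
side lipL 109 [array([ 502.3, -186.9]), array([34.2, 73.8]), np.float64(88.7)] z 0.0807 x [0.4663 0.5386] y [-0.2022 -0.1695]
side lipR 95 [array([ 502.5, -334.5]), array([33.5, 74.4]), np.float64(87.1)] z 0.0809 x [0.4659 0.5383] y [-0.351  -0.3182]
wrist blank 4938 [array([ 467.2, -261.9]), array([179.5,  34.6]), np.float64(89.5)] z 0.063 x [0.4501 0.4837] y [-0.3456 -0.1728]
wrist lipL 2253 [array([ 501.9, -186.7]), array([23.6, 76.4]), np.float64(89.3)] z 0.0781 x [0.4643 0.5392] y [-0.1984 -0.1749]
wrist lipR 1127 [array([ 509.7, -336.4]), array([25.1, 60.5]), np.float64(89.2)] z 0.0781 x [0.4832 0.5393] y [-0.3485 -0.3241]
```

View pics/w4.png

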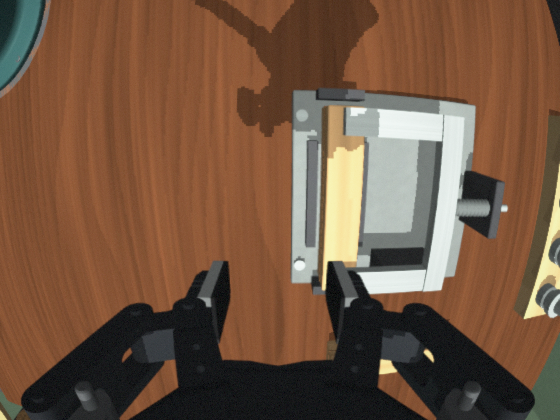

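View pics/t4.png

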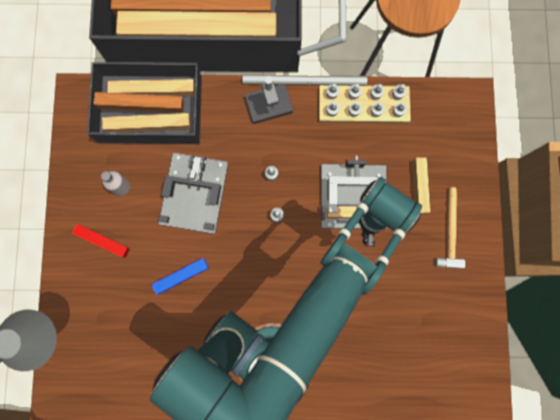

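The blank is seated: its top is at about 0.063–0.064 and its centre is within 1–2 mm of the nest's. The gate lips read 0.4626 and 0.4643 in x, the same as when shut at the start. The jaw is back and the robot is clear (top picture, clamp at px 195,190).

```bash
python3 -c "
from workcell import *
print(finish_job())"
```

```text
the job is handed in; nothing more can be done
None
```

The job is handed in at about 15 s of the allowed 58 s: on the final camera check the blank was seated in the nest under the shut gate, the clamp jaw was back and the robot was clear, but the hand-in returned no verdict.

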